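# Clear the reject bead into the lever caddy

## Robot

A 6-joint arm with a two-finger parallel gripper is mounted at the origin on the work surface. World frame = base frame: x ahead of the robot, y to its left, z up, the work surface at z = 0. Lengths are in mm, angles in rad, forces in N, time in s.
With the tool pointing down it reaches from about 325 to 850 mm from the base axis. Payload 15.5 kg.
Tool frame: the origin (TCP) lies midway between the tips of the shut fingers; the grasp point (between the pads) lies 19 mm behind it (grasp_offset is the distance from the TCP to the grasp point, in mm); z points along the fingers, x is the direction in which the jaws open and shut, and the axes are right-handed (so a half turn about z gives the same grasp; the last joint's range is limited). The gripper opens to 91 mm and grips with 3 to 60 N. Pads are 32 mm wide; open, the fingers measure 118 mm over their backs; the gripper's body (76 mm by 178 mm) begins 60 mm behind the grasp point.
Start: joints at [1.044, 0.494, 1.345, -0, 1.302, -0.096], TCP at [260.994, 567.898, 213.915] pointing down, gripper open.
Joint ranges: [-2.91, 2.91], [-0.82, 2.16], [0.22, 2.67], [-1.22, 4.37], [0.12, 2.79], [-3.08, 3.08]. Speed limits (rad/s): [1.89, 1.89, 2.57, 3.01, 3.01, 3.01].

## Interface

Orientations are given as a unit quaternion [w, x, y, z].
In Python, from plant import state, camera, camera_params, job_done, grasp_offset gives the robot as it stands.
- The arm moves only by the tool step_arm, never from a script. Its argument "motion" is a list of rows, each an object with "rotation": the turn, a rotation vector about the tool's x, y, z in rad, a list of three; "xyz": the shift along the tool's x, y, z in mm, a list of three; "jaw": the gripper command: -1 is shut, 1 is fully open, values between are in proportion. In form: [{"rotation": [rx, ry, rz], "xyz": [dx, dy, dz], "jaw": jaw}, ...]. A call has 1 to 8 rows; each row is the pose to reach, as a shift and turn from the pose measured when the call began, along the tool's axes at that moment; what a row does not reach only later rows make up. A row lasts 1/12 s, in which the tool goes at most 41.7 mm and 7.16 degrees, less where a joint would pass 70% of its speed; a pose out of reach is approached as far as the arm can. A call with a gripper value outside its range is refused whole. The fingers move at their own pace and stop on an object; "grip_force" is the grip in N (left out, the last holds). Time passes only in rows, so rows that repeat a pose let the fingers close. It gives the time, the measured TCP pose, the force and the opening at its end, in the units of the state.
- state(): the state, without advancing time (a new reading comes with each control period).
- camera(name): name is "scene" or "top" or "wrist"; returns the picture (400x640x3 uint8, red, green, blue); there is no depth.
- camera_params(name): a dict with "camera_matrix" (3x3 intrinsics, pixels), "R" (3x3) and "t" (3): a world point X has camera coordinates R X + t. Camera axes: x right, y down, z forward; pixel columns grow to the right and rows downward; lengths in mm; the calibration is good to about 2 mm. The wrist camera is an equidistant fisheye: a pixel r from the principal point sees the ray r / f radians off the axis. A picture is of the moment at which its call begins: read the wrist's pose just before it. camera_params takes no time and is no camera call; for the wrist camera it gives the pose at the moment of the call.
- job_done(): hands the job in, once; it reports no verdict.
The state is a dict: "time_s": time; "joints": joint angles; "joint_vel": joint speeds; "tau": joint torques, N m; "position": TCP position; "eef_rot": TCP orientation; "ft_force": force on the tool from outside, world axes, zero at the start; "moment": the same for the moment, N m; "gripper_width": finger opening in mm.
Only numpy, scipy, OpenCV 4.12 (cv2) and the standard library are available. Lean on these libraries where they do the work, as an engineer would, in place of code of your own. Each camera call takes 0.05 s, during which the arm holds its last target. There are 200 camera calls.

## Task

Clear the orange reject bead from the chute into the blue caddy: with the fingers, push the red lever right down so that the lid opens fully, and wait with it open until the bead has rolled into the caddy. Then ease the lever back up so that the lid comes down slowly and shuts without slamming, and finish clear of everything. Work the lid by the lever alone; do not touch the lid or the bead, grasp nothing, and leave the other things on the table where they stand.

Things in the scene. Friction and masses are not known exactly. Their poses are not given: they have to be found in the camera images.
- caddy: blue open steel bin, fixed, 170 (x) by 180 (y) by 130 mm high, walls 4 mm. Origin: centre of its underside on the table; own +x points from the lever side to the lid hinge. A 50 mm wide steel chute with 20 mm rails comes down to the rim from its -y side at own x = -40 mm; it reaches out to own y = -205 mm and up to 175 mm above the table
- lever_pad (a point): centre of the top face of the red lever pad (52 mm along the lever, 64 wide, 10 thick), at own x about -199 mm, y = 0 of the caddy. At rest about 87 mm above the table, outer end tilted up 0.2 rad; fully down 45 mm, tilted down 0.2 rad. Moves with the lever. Takes 2 to 8 N; springs back up when let go. Clear above
- lever (a joint): angle of the lever about a level axis at the caddy's front, 97 mm in front of the caddy's centre and 60 mm above the table; 0 = up (at rest), grows as the pad is pressed, 0.40 rad = fully down, against a stop
- lid (a joint): angle of the lid about its hinge on the caddy's back rim, linked to the lever (about 2.6 times the lever's angle): 0 = shut, 1.04 rad = fully open. Unhindered it falls shut hard, at several rad/s; when shut slowly (below about 1 rad/s) it does not slam
- lid_front (a point): middle of the upper front edge of the white lid, a shallow cap 170 by 180 by 44 mm on the caddy, hinged on the side away from the lever. Shut, this point is 174 mm above the table; open, about 300 mm
- bead_center (a point): centre of an orange glazed porcelain bead, a ball of 30 mm diameter, 34 g, at rest at the foot of the chute against the side of the shut lid. It rolls into the caddy by itself within about a second once the lid is open
- mug_a: other thing: white mug, 92 mm high, 80 mm across, handle at its own +y; origin under its centre
- mug_b: other thing: blue mug, 92 mm high, 80 mm across, handle at its own +y; origin under its centre
- bowl: other thing: white bowl, 62 mm high, 130 mm across; origin under its centre
- saucer: other thing: green saucer, 16 mm high, 96 mm across; origin under its centre
- jar: other thing: closed amber glass jar, 75 mm high, 52 mm across; origin under its centre
- brush: other thing: flat paint brush 190 mm long, lying on the table along its own x
- coaster: other thing: cork coaster 90 mm across, 10 mm high; origin under its centre

How it is judged (in metres and radians):
On the way:
1. the lid stands fully open (0.9 rad or more) with the bead inside the caddy (value of joint lid above 0.9 rad and z of bead_center in the frame of caddy between 0.005 and 0.06 m and x of bead_center in the frame of caddy between -0.085 and 0.085 m and y of bead_center in the frame of caddy between -0.09 and 0.09 m), for 0.2 s.
At the end, for the whole second after the job is handed in: the bead lies inside the caddy (within its walls, centre less than 60 mm above the table), the lid is shut (below 0.05 rad) with the lever back up (below 0.03 rad), and every bystander is within 20 mm of where it stood (value of joint lid below 0.05 rad and value of joint lever below 0.03 rad and z of bead_center in the frame of caddy between 0.005 and 0.06 m and x of bead_center in the frame of caddy between -0.085 and 0.085 m and y of bead_center in the frame of caddy between -0.09 and 0.09 m and distance of each of mug_a, mug_b, bowl, saucer, jar, brush, coaster from where it was at the start of the episode below 0.02 m); the robot touches nothing.
It fails at once if the lid slams (closing faster than 2 rad/s within the last 0.35 rad) (value of joint lid below 0.35 rad and velocity of joint lid below -2 rad/s).
It fails at once if the robot touches the lid (over 1 N) (contact force between any of the fingers, the arm and lid above 1 N).
It fails at once if the robot touches the bead (over 0.3 N) (contact force between any of the fingers, the arm and bead above 0.3 N).
It fails at once if a bystander is moved or lifted by more than 20 mm (distance of any of mug_a, mug_b, bowl, saucer, jar, brush, coaster from where it was at the start of the episode above 0.02 m).
It also fails if it takes over 35 s, if anything falls off the work surface, if the arm or the gripper's body presses on something with over 40 N, if the wrist force passes 120 N, or if a joint passes its speed limit or range.

## Working session

There is one attempt and no reset: what is moved stays moved. The work goes in short steps, Python scripts to look and compute and a tool call to move; the robot and the scene stay as the last step left them, time stands still between calls to the robot, and variables do not carry over. Pictures are saved under pics/ and viewed, about 8 in all and at most 12, crops included, and the job is handed in when it is done.

Besides the shell and the picture viewer there is one more tool, called after "Emit:" by a JSON object that holds its "api" and its "payload". step_arm: Moves the arm, as the interface text tells. Its arguments: {"type":"object","properties":{"motion":{"type":"array"},"grip_force":{"type":"number"}},"required":["motion"]}

```bash
mkdir -p pics; python3 - <<'E'
from plant import *
import cv2
print(state(), grasp_offset)
for n in("scene","top"):
    cv2.imwrite(f"pics/{n}0.png",camera(n)[:,:,::-1]); print(n,camera_params(n))
E
```

```text
{'time_s': 0.0, 'joints': array([ 1.04452759e+00,  4.94190661e-01,  1.34610679e+00,  4.88006990e-05,
        1.30247249e+00, -9.55109591e-02]), 'joint_vel': array([ 1.66051240e-03,  5.32156151e-04, -6.25358542e-05,  1.93160206e-03,
       -7.69346189e-04, -6.82439231e-04]), 'tau': array([ 9.63367929e-04, -8.78826213e+01, -3.81842422e+01,  7.06217741e-02,
        5.34639729e-02, -2.29002967e-05]), 'position': array([260.78305387, 567.6019396 , 213.34185271]), 'eef_rot': array([ 2.48027097e-04,  8.41893927e-01,  5.39642723e-01, -5.34355966e-04]), 'ft_force': array([0.29148806, 0.36270761, 0.4966123 ]), 'moment': array([ 0.03852362,  0.00803434, -0.02208302]), 'gripper_width': 91.19573577137945} 18.8
scene {'camera_matrix': array([[376.07887094,   0.        , 319.5059693 ],
       [  0.        , 376.07887094, 200.12817997],
       [  0.        ,   0.        ,   1.        ]]), 'R': array([[-0.02809014,  0.99957113,  0.00827669],
       [ 0.73813078,  0.02632516, -0.67414385],
       [-0.67407262, -0.01282752, -0.73855369]]), 't': array([  -3.63549445, -326.18168825, 1528.30589219])}
top {'camera_matrix': array([[449.29083069,   0.        , 324.54361498],
       [  0.        , 449.29083069, 199.11905783],
       [  0.        ,   0.        ,   1.        ]]), 'R': array([[ 0.02581615, -0.99965731, -0.0043338 ],
       [-0.99694458, -0.02542589, -0.07385812],
       [ 0.07372262,  0.00622729, -0.99725934]]), 't': array([  -8.91964999,  566.74698766, 1649.00758237])}
```

View pics/top0.png

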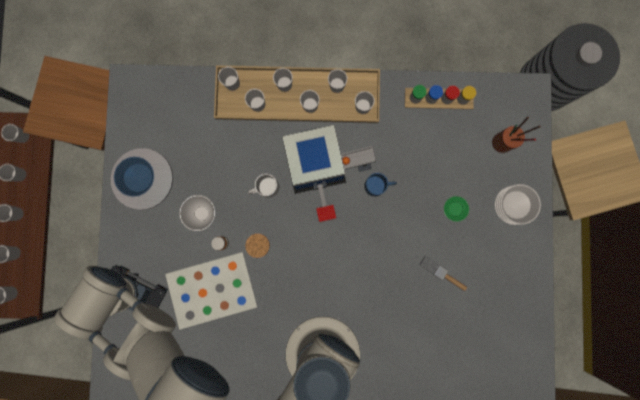

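View pics/scene0.png

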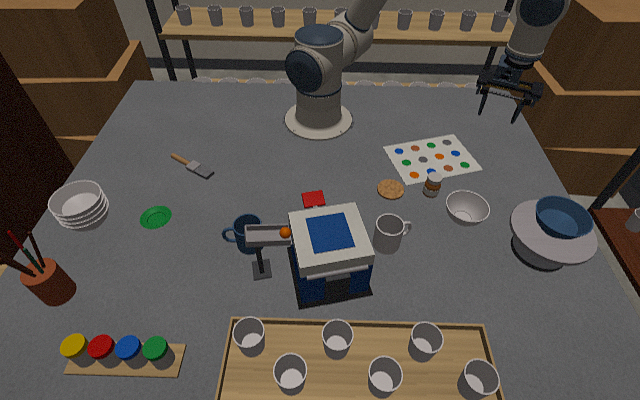

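The top view shows the lid (centre about 314,156), the red pad at (326,213), the bead at (346,160), and mugs either side at (266,185) and (376,185). The scene view agrees, with the pad at (313,199). Next I measure the pad by colour in both views.

```bash
cat > h.py <<'E'
import numpy as np,cv2
from plant import *
def ray(n,uv,z):
    p=camera_params(n);d=p["R"].T@np.linalg.inv(p["camera_matrix"])@[*uv,1];o=-p["R"].T@p["t"]
    return o+d*(z-o[2])/d[2]
def blob(n,lo,hi,box,img=None):
    h=cv2.cvtColor(camera(n) if img is None else img,cv2.COLOR_RGB2HSV);m=cv2.inRange(h,lo,hi);k=np.zeros_like(m)
    x0,y0,x1,y1=box;k[y0:y1,x0:x1]=m[y0:y1,x0:x1]
    c=max(cv2.findContours(k,0,1)[0],key=cv2.contourArea);M=cv2.moments(k,True)
    return np.array([M['m10'],M['m01']])/M['m00'],cv2.minAreaRect(c),M['m00']
E
python3 - <<'E'
from h import *
t=camera("top");s=camera("scene")
for n,im,b in(("top",t,(310,200,345,225)),("scene",s,(298,188,330,210))):
    c,r,a=blob(n,(0,150,60),(8,255,255),b,im);print(n,"pad",c,r,a,ray(n,c,87))
for n,im,b in(("top",t,(340,150,352,170)),("scene",s,(276,224,294,240))):
    c,r,a=blob(n,(8,150,100),(20,255,255),b,im);print(n,"bead",c,a,ray(n,c,150))
c,r,a=blob("top",(100,120,40),(120,255,255),(295,132,335,175),t)
P=[ray("top",q,174) for q in cv2.boxPoints(r)]
print("blue",r,[p.round() for p in P])
# lid white
c,r,a=blob("top",(0,0,140),(179,70,255),(278,122,348,195),t);print("lid",c,r);P=[ray("top",q,174)[:2] for q in cv2.boxPoints(r)];print(np.round(P))
d=np.diff(P,axis=0);print(np.degrees(np.arctan2(d[:,1],d[:,0])),np.linalg.norm(d,axis=1),np.mean(P,0))
# mugs for clearance
cv2.imwrite("pics/crop.png",cv2.resize(t[110:235,240:400],None,fx=5,fy=4.8,interpolation=2)[:,:,::-1])
E
```

```text
top pad [325.78733032 212.8280543 ] ((325.7529602050781, 212.8882598876953), (13.12429428100586, 16.920578002929688), 77.47119140625) 221.0 [ 5.13079088e+02 -4.80399015e-01  8.70000000e+01]
scene pad [312.80412371 198.40549828] ((312.9800109863281, 198.36000061035156), (14.8492431640625, 21.354623794555664), 81.8698959350586) 291.0 [514.51772187  -2.54275823  87.        ]
top bead [345.5        160.16666667] 36.0 [693.81087133 -63.98508208 150.        ]
scene bead [284.85365854 231.1097561 ] 82.0 [687.81804444 -66.28372474 150.        ]
blue ((312.9941101074219, 154.22352600097656), (29.7194766998291, 27.224775314331055), 77.47119140625) [array([746., 105., 174.]), array([769.,  15., 174.]), array([669.,  -9., 174.]), array([647.,  80., 174.])]
lid [313.22103945 154.81214778] ((313.137939453125, 154.62826538085938), (49.17073440551758, 52.601253509521484), 77.6192398071289)
[[767. 155.]
 [810. -20.]
 [646. -59.]
 [603. 114.]]
[ -76.01862706 -166.40377141  103.90712737] [179.60427083 169.04200406 178.15868941] [706.48854329  47.38005631]
```

View pics/crop.png

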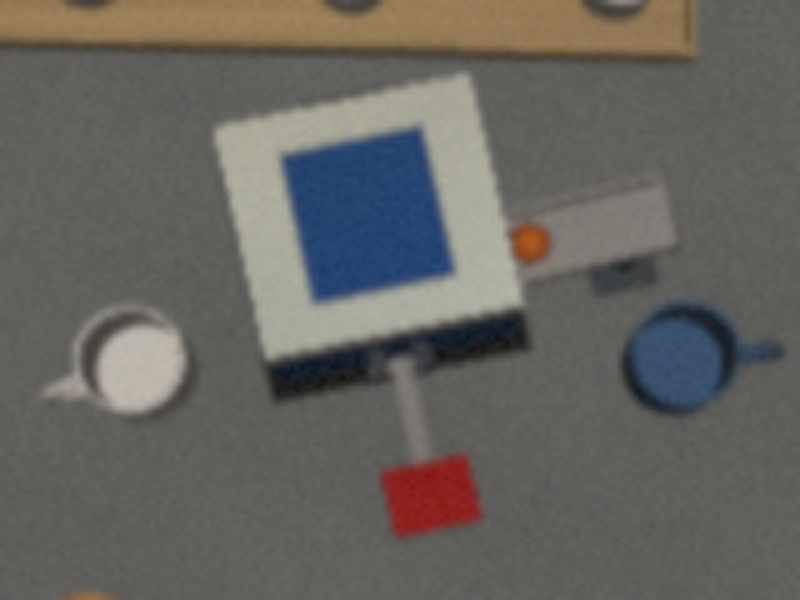

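The lid rectangle fits 170×180 mm, with the caddy at (706,47) and yaw 13.5°. That predicts the pad at (513,1), against measured (513,0) and (514,-2). First I carry the shut fingers across at height, then align the jaw axis with the caddy's y.

Emit:
{"api": "step_arm", "payload": {"motion": [{"rotation":[0,0,0],"xyz":[-205,233,0],"jaw":-1},{"rotation":[0,0,0],"xyz":[-205,233,0],"jaw":-1},{"rotation":[0,0,0],"xyz":[-205,233,0],"jaw":-1},{"rotation":[0,0,0],"xyz":[-205,233,0],"jaw":-1},{"rotation":[0,0,0],"xyz":[-205,233,0],"jaw":-1},{"rotation":[0,0,0],"xyz":[-205,233,0],"jaw":-1},{"rotation":[0,0,0],"xyz":[-205,233,0],"jaw":-1},{"rotation":[0,0,0],"xyz":[-205,233,0],"jaw":-1}]}}

```text
time_s: 0.87
position: [388.0, 280.5, 213.7]
eef_rot: [0.001, 0.842, 0.539, -0.001]
ft_force: [0.9, 0.5, 0.5]
gripper_width: 40.9
```

Emit:
{"api": "step_arm", "payload": {"motion": [{"rotation":[0,0,-0.667],"xyz":[-205,233,0],"jaw":-1},{"rotation":[0,0,-0.667],"xyz":[-205,233,0],"jaw":-1},{"rotation":[0,0,-0.667],"xyz":[-205,233,0],"jaw":-1},{"rotation":[0,0,-0.667],"xyz":[-205,233,0],"jaw":-1},{"rotation":[0,0,-0.667],"xyz":[-205,233,0],"jaw":-1},{"rotation":[0,0,-0.667],"xyz":[-205,233,0],"jaw":-1},{"rotation":[0,0,-0.667],"xyz":[-205,233,0],"jaw":-1},{"rotation":[0,0,-0.667],"xyz":[-205,233,0],"jaw":-1}]}}

```text
time_s: 1.53
position: [504.5, 16.8, 214.2]
eef_rot: [0.0, 0.618, 0.786, -0.001]
ft_force: [1.4, 0.5, 0.3]
gripper_width: 0.2
```

Emit:
{"api": "step_arm", "payload": {"motion": [{"rotation":[0,0,0],"xyz":[-18,4,40],"jaw":-1},{"rotation":[0,0,0],"xyz":[-18,4,75],"jaw":-1},{"rotation":[0,0,0],"xyz":[-18,4,100],"jaw":-1},{"rotation":[0,0,0],"xyz":[-18,4,109],"jaw":-1},{"rotation":[0,0,0],"xyz":[-18,4,109],"jaw":-1},{"rotation":[0,0,0],"xyz":[-18,4,109],"jaw":-1}]}}

```text
time_s: 2.03
position: [513.0, 0.3, 105.9]
eef_rot: [0.0, 0.618, 0.786, -0.001]
ft_force: [-0.5, 0.6, 0.0]
gripper_width: 0.5
```

```bash
python3 - <<'E'
from h import *
s=camera("scene");print(state()['position'],state()['ft_force'])
cv2.imwrite("pics/s1.png",cv2.resize(s[110:310,200:440],None,fx=3,fy=3)[:,:,::-1])
E
```

```text
[5.13507068e+02 3.15427027e-01 1.06589649e+02] [-0.20341399  0.26477058  0.77666069]
```

View pics/s1.png

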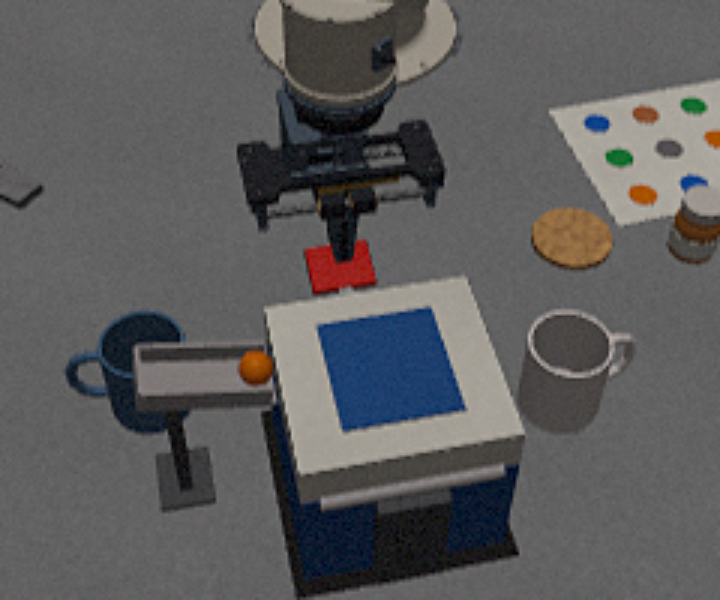

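The fingertips sit centred above the pad, the gripper's long side lies parallel to the lid front, and everything is clear of the lid. Now I press down steadily.

Emit:
{"api": "step_arm", "payload": {"motion": [{"rotation":[0,0,0],"xyz":[0,0,8],"jaw":-1},{"rotation":[0,0,0],"xyz":[0,0,14],"jaw":-1},{"rotation":[0,0,0],"xyz":[0,0,18],"jaw":-1},{"rotation":[0,0,0],"xyz":[0,0,22],"jaw":-1},{"rotation":[0,0,0],"xyz":[0,0,26],"jaw":-1},{"rotation":[0,0,0],"xyz":[0,0,30],"jaw":-1},{"rotation":[0,0,0],"xyz":[0,0,34],"jaw":-1},{"rotation":[0,0,0],"xyz":[0,0,38],"jaw":-1}]}}

```text
time_s: 2.75
position: [513.1, 0.3, 68.4]
eef_rot: [0.001, 0.618, 0.787, -0.0]
ft_force: [-4.6, -1.6, 5.0]
gripper_width: 1.1
```

Emit:
{"api": "step_arm", "payload": {"motion": [{"rotation":[0,0,0],"xyz":[0,0,4],"jaw":-1},{"rotation":[0,0,0],"xyz":[0,0,8],"jaw":-1},{"rotation":[0,0,0],"xyz":[0,0,12],"jaw":-1},{"rotation":[0,0,0],"xyz":[0,0,15],"jaw":-1},{"rotation":[0,0,0],"xyz":[0,0,17],"jaw":-1},{"rotation":[0,0,0],"xyz":[0,0,18],"jaw":-1}]}}

```text
time_s: 3.25
position: [513.3, 0.3, 50.3]
eef_rot: [0.001, 0.618, 0.787, -0.0]
ft_force: [0.0, 1.1, 4.0]
gripper_width: -0.0
```

Force so far is 4–5 N with no stop felt, so I ease the last few mm down to the stop.

Emit:
{"api": "step_arm", "payload": {"motion": [{"rotation":[0,0,0],"xyz":[0,0,1],"jaw":-1},{"rotation":[0,0,0],"xyz":[0,0,2],"jaw":-1},{"rotation":[0,0,0],"xyz":[0,0,2.5],"jaw":-1},{"rotation":[0,0,0],"xyz":[0,0,2.5],"jaw":-1}]}}

```text
time_s: 3.58
position: [513.6, 0.3, 48.3]
eef_rot: [0.001, 0.618, 0.787, -0.0]
ft_force: [-2.6, 1.4, 14.8]
gripper_width: 0.7
```

```bash
python3 - <<'E'
from h import *
s=camera("scene");t=camera("top");print(state()['position'],state()['ft_force'])
a=cv2.resize(s[110:310,200:440],None,fx=2.5,fy=2.5);b=cv2.resize(t[110:310,290:400],None,fx=1.8,fy=2.5)
cv2.imwrite("pics/s2.png",np.hstack([a,b])[:,:,::-1])
E
```

```text
[5.13557459e+02 3.36592492e-01 4.82919001e+01] [-1.6006365   1.95899187 13.51837479]
```

View pics/s2.png

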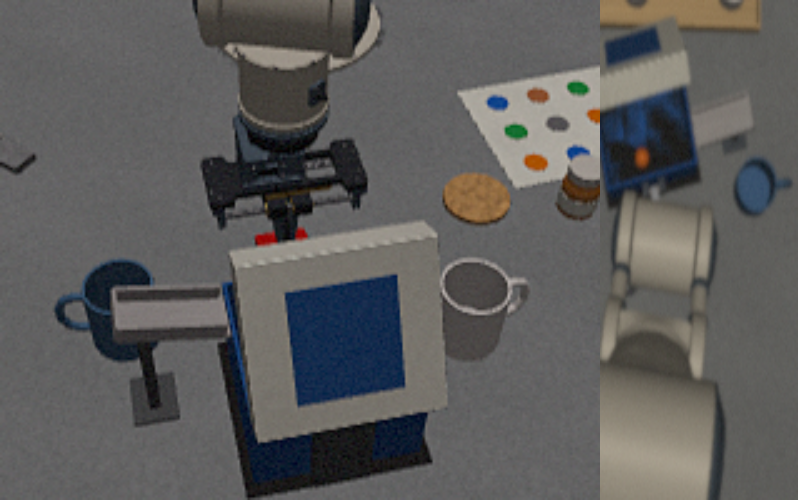

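The force jumped to 14 N at z=48, so the lever is on its stop. The lid stands fully open, the chute is empty, and the bead shows inside the bin (about 641,157 in the montage). I hold for about 1.3 s so it settles.

Emit:
{"api": "step_arm", "payload": {"motion": [{"rotation":[0,0,0],"xyz":[0,0,0],"jaw":-1},{"rotation":[0,0,0],"xyz":[0,0,0],"jaw":-1},{"rotation":[0,0,0],"xyz":[0,0,0],"jaw":-1},{"rotation":[0,0,0],"xyz":[0,0,0],"jaw":-1},{"rotation":[0,0,0],"xyz":[0,0,0],"jaw":-1},{"rotation":[0,0,0],"xyz":[0,0,0],"jaw":-1},{"rotation":[0,0,0],"xyz":[0,0,0],"jaw":-1},{"rotation":[0,0,0],"xyz":[0,0,0],"jaw":-1}]}}

```text
time_s: 4.35
position: [513.5, 0.4, 48.5]
eef_rot: [0.001, 0.618, 0.787, -0.0]
ft_force: [-1.8, -0.5, 6.6]
gripper_width: 0.4
```

Emit:
{"api": "step_arm", "payload": {"motion": [{"rotation":[0,0,0],"xyz":[0,0,0],"jaw":-1},{"rotation":[0,0,0],"xyz":[0,0,0],"jaw":-1},{"rotation":[0,0,0],"xyz":[0,0,0],"jaw":-1},{"rotation":[0,0,0],"xyz":[0,0,0],"jaw":-1},{"rotation":[0,0,0],"xyz":[0,0,0],"jaw":-1},{"rotation":[0,0,0],"xyz":[0,0,0],"jaw":-1},{"rotation":[0,0,0],"xyz":[0,0,0],"jaw":-1},{"rotation":[0,0,0],"xyz":[0,0,0],"jaw":-1}]}}

```text
time_s: 5.02
position: [513.5, 0.3, 48.5]
eef_rot: [0.001, 0.618, 0.787, -0.0]
ft_force: [-1.0, 0.1, 5.8]
gripper_width: 0.4
```

```bash
python3 - <<'E'
from h import *
t=camera("top");print(state()['position'],state()['ft_force'])
try:
    c,r,a=blob("top",(3,120,60),(20,255,255),(285,120,336,190),t);print(c,a,ray("top",c,20))
except Exception as e: print(e)
E
```

```text
[5.13537945e+02 3.54761077e-01 4.85537084e+01] [-1.40846891 -0.11899302  5.96322383]
[312.9  172.85] 60.0 [664.11483162  51.65146124  20.        ]
```

The bead is at (664,52), about (-40, 14) in the caddy frame, at rest inside. I ease up at about 24 mm/s, which is about 0.6 rad/s at the lid.

Emit:
{"api": "step_arm", "payload": {"motion": [{"rotation":[0,0,0],"xyz":[0,0,-2],"jaw":-1},{"rotation":[0,0,0],"xyz":[0,0,-4],"jaw":-1},{"rotation":[0,0,0],"xyz":[0,0,-6],"jaw":-1},{"rotation":[0,0,0],"xyz":[0,0,-8],"jaw":-1},{"rotation":[0,0,0],"xyz":[0,0,-10],"jaw":-1},{"rotation":[0,0,0],"xyz":[0,0,-12],"jaw":-1},{"rotation":[0,0,0],"xyz":[0,0,-14],"jaw":-1},{"rotation":[0,0,0],"xyz":[0,0,-16],"jaw":-1}]}}

```text
time_s: 5.73
position: [513.4, 0.4, 64.8]
eef_rot: [0.001, 0.618, 0.787, -0.0]
ft_force: [-3.4, -0.6, 3.9]
gripper_width: 0.9
```

Emit:
{"api": "step_arm", "payload": {"motion": [{"rotation":[0,0,0],"xyz":[0,0,-2],"jaw":-1},{"rotation":[0,0,0],"xyz":[0,0,-4],"jaw":-1},{"rotation":[0,0,0],"xyz":[0,0,-6],"jaw":-1},{"rotation":[0,0,0],"xyz":[0,0,-8],"jaw":-1},{"rotation":[0,0,0],"xyz":[0,0,-9.5],"jaw":-1},{"rotation":[0,0,0],"xyz":[0,0,-11],"jaw":-1},{"rotation":[0,0,0],"xyz":[0,0,-12.5],"jaw":-1},{"rotation":[0,0,0],"xyz":[0,0,-14],"jaw":-1}]}}

```text
time_s: 6.4
position: [513.9, 0.4, 79.1]
eef_rot: [0.002, 0.618, 0.787, 0.0]
ft_force: [4.1, 1.5, 4.3]
gripper_width: 0.3
```

Emit:
{"api": "step_arm", "payload": {"motion": [{"rotation":[0,0,0],"xyz":[0,0,-1.5],"jaw":-1},{"rotation":[0,0,0],"xyz":[0,0,-3],"jaw":-1},{"rotation":[0,0,0],"xyz":[0,0,-4.5],"jaw":-1},{"rotation":[0,0,0],"xyz":[0,0,-6],"jaw":-1},{"rotation":[0,0,0],"xyz":[0,0,-7.5],"jaw":-1},{"rotation":[0,0,0],"xyz":[0,0,-9],"jaw":-1},{"rotation":[0,0,0],"xyz":[0,0,-10.5],"jaw":-1},{"rotation":[0,0,0],"xyz":[0,0,-12],"jaw":-1}]}}

```text
time_s: 7.07
position: [513.5, 0.4, 91.1]
eef_rot: [0.002, 0.617, 0.787, -0.0]
ft_force: [0.3, 0.5, 0.5]
gripper_width: 0.7
```

Emit:
{"api": "step_arm", "payload": {"motion": [{"rotation":[0,0,0],"xyz":[0,0,-1.5],"jaw":-1},{"rotation":[0,0,0],"xyz":[0,0,-3],"jaw":-1},{"rotation":[0,0,0],"xyz":[0,0,-4.5],"jaw":-1},{"rotation":[0,0,0],"xyz":[0,0,-6],"jaw":-1},{"rotation":[0,0,0],"xyz":[0,0,-7.5],"jaw":-1},{"rotation":[0,0,0],"xyz":[0,0,-9],"jaw":-1}]}}

```text
time_s: 7.57
position: [513.4, 0.4, 100.2]
eef_rot: [0.001, 0.617, 0.787, -0.0]
ft_force: [1.3, 1.1, 0.3]
gripper_width: 0.7
```

The finger force dropped to zero at 91 mm, where the lever's rest height should be. Now I rise and back away from the caddy.

Emit:
{"api": "step_arm", "payload": {"motion": [{"rotation":[0,0,0],"xyz":[0,0,-30],"jaw":-1},{"rotation":[0,0,0],"xyz":[0,0,-70],"jaw":-1},{"rotation":[0,0,0],"xyz":[0,-20,-100],"jaw":-1},{"rotation":[0,0,0],"xyz":[0,-50,-110],"jaw":-1},{"rotation":[0,0,0],"xyz":[0,-70,-110],"jaw":-1},{"rotation":[0,0,0],"xyz":[0,-70,-110],"jaw":-1},{"rotation":[0,0,0],"xyz":[0,-70,-110],"jaw":-1}]}}

```text
time_s: 8.15
position: [444.6, -16.2, 210.5]
eef_rot: [0.002, 0.618, 0.786, 0.0]
ft_force: [0.3, -0.0, 0.9]
gripper_width: 0.5
```

```bash
python3 - <<'E'
from h import *
s=camera("scene");t=camera("top");print(state()['position'],state()['ft_force'],abs(state()['joint_vel']).max())
c,r,a=blob("scene",(0,150,60),(8,255,255),(298,185,330,212),s);print("pad scene",c,a,ray("scene",c,87))
cv2.imwrite("pics/s3.png",s[:,:,::-1])
s0=cv2.imread("pics/scene0.png")[:,:,::-1]
d=cv2.absdiff(cv2.GaussianBlur(s,(5,5),0),cv2.GaussianBlur(np.ascontiguousarray(s0),(5,5),0)).max(2)
n,_,st,_=cv2.connectedComponentsWithStats((d>25).astype(np.uint8));print(st[1:][st[1:,4]>8])
E
```

```text
[445.80469583 -15.99578908 210.10965308] [ 3.71918715e-04 -1.51296819e-01 -6.14336683e-01] 0.013138408568178845
pad scene [312.74048443 198.57785467] 289.0 [515.2197905   -2.70369047  87.        ]
[[ 266    0  135   93 6737]
 [ 365    0   35   39  786]
 [ 509    0   28   42  594]
 [ 476    0   95  124 2487]
 [ 314   37   11    6   45]
 [ 507   43    3    4   10]
 [ 499   47   16   19  181]
 [ 283   50    4   10   25]
 [ 316   51    9    4   29]
 [ 316   56   12   20  128]
 [ 514   60   14    4   24]
 [ 272   82   73   73 2275]
 [ 513   96    9    3   12]
 [ 279  226   12   13  129]]
```

View pics/s3.png

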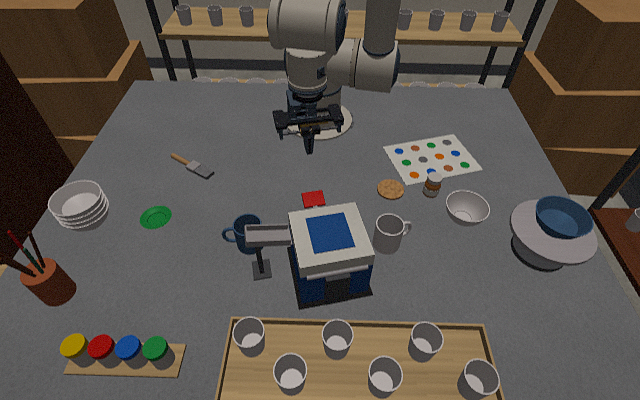

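The lid is shut, the pad is back at (312.7,198.6), and the bead is gone from the chute. Apart from the arm, the only image change is the missing bead at (285,232).

```bash
python3 -c "from plant import *; print(job_done())"
```

```text
the job is handed in; nothing more can be done
None
```

The bead is in the caddy, the lid is shut again, and I handed the job in at about 8 s of the 35 s allowed; no verdict was reported.

- **Opening:** With the fingers shut, I pressed the lever down until it met its stop (about 14 N at 48 mm). I held it there for about 1.4 s. The camera showed the lid fully open and the bead at rest on the caddy floor, at about (-40, 14) mm in the caddy's own frame.
- **Closing:** I eased the lever up at about 18–24 mm/s, which I worked out as roughly 0.6 rad/s at the lid. The force dropped to zero at 91 mm, the lever's rest height. I could not read the lid's speed directly.
- **Last checks:** The final picture shows the lid shut and the pad within 0.2 pixels of its starting place. Compared with the first picture, only the arm and the missing bead differ, so the other things stayed where they were. The arm was clear of everything, with the force reading near zero. No check failed or disagreed.

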